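# Draw the bearing plug of a toy gear case with its screw-in puller

### The arm

A 6-joint arm with a two-finger parallel gripper is mounted at the origin on the work surface. World frame = base frame: x ahead of the robot, y to its left, z up, the work surface at z = 0. Lengths are in mm, angles in rad, forces in N, time in s.
With the tool pointing down it reaches from about 275 to 1000 mm from the base axis. Payload 8.4 kg.
Tool frame: the origin (TCP) lies at the very end of the fingers, on their centre line; the grasp point (between the pads) lies 19 mm behind it; z points along the fingers, y is the line along which they close (so a half turn about z gives the same grasp; the last joint's range is limited). The gripper opens to 85 mm and grips with 20 to 120 N. Pads are 22 mm wide; open, the fingers measure 114 mm over their backs; the gripper's body (76 mm by 85 mm) begins 54 mm behind the grasp point. The pads swing forward as they close: fully open they stand 13 mm farther back than shut.
Start: joints at [-1.119, 0.353, 1.633, -0, 1.155, -0.002], TCP at [273.989, -561.745, 231.281] pointing down, gripper open.
Joint ranges: [-2.63, 2.63], [-0.92, 2.1], [0.06, 2.66], [-1.3, 4.44], [0, 2.69], [-3.02, 3.02]. Speed limits (rad/s): [2.22, 2.22, 2.79, 3.14, 3.14, 3.14].

### API

Orientations are given as [roll, pitch, yaw] about the fixed x, y, z axes, in that order (R = Rz(yaw) Ry(pitch) Rx(roll)).
In Python, from rig import sensors, grab_frame, camera_params, order gives the robot as it stands. The module is installed in compiled form; this text tells all that it offers.
- The arm moves only by the tool move_arm, never from a script. Its argument "motion" is a list of rows, each a list of 7 numbers: the turn, a rotation vector about the tool's x, y, z in rad, then the shift along the tool's x, y, z in m, then the finger opening in m, from 0 to 0.0854. A call has 1 to 8 rows; each row is the pose to reach, as a shift and turn from the pose commanded when the call began, along the tool's axes at that moment; what a row does not reach only later rows make up. A row lasts 1/8 s, in which the tool goes at most 62.5 mm and 10.7 degrees, less where a joint would pass 70% of its speed; a pose out of reach is approached as far as the arm can. A call with a gripper value outside its range is refused whole. The fingers move at their own pace and stop on an object; "grip_force" is the grip in N (left out, the last holds). Time passes only in rows, so rows that repeat a pose let the fingers close. It gives the time, the measured TCP pose, the force, the opening and the grip force at its end, in the units of the state.
- sensors.sense(): the state, without advancing time (a new reading comes with each control period).
- grab_frame(name): name is "scene" or "top" or "wrist"; returns (picture, depth): 400x640x3 uint8, red, green, blue; 400x640 float32, mm along the optical axis (not along the pixel's ray), 0 where there is no reading.
- camera_params(name): a dict with "camera_matrix" (3x3 intrinsics, pixels), "k1" (the pictures are not rectified: a ray, as slopes to the right and down, at radius r is drawn at 1 + k1 r^2 times it, then the intrinsics apply), "world_from_camera" (4x4, takes a point from camera to world coordinates). Camera axes: x right, y down, z forward; pixel columns grow to the right and rows downward; lengths in mm; the calibration is good to about 2 mm. A picture is of the moment at which its call begins: read the wrist's pose just before it. camera_params takes no time and is no camera call; for the wrist camera it gives the pose at the moment of the call.
- order.sign_off(): hands the job in; it is judged then, once.
The state is a dict: "clock": time; "qpos": joint angles; "qvel": joint speeds; "joint_efforts": joint torques, N m; "eef_pos": TCP position; "tcp_rot": TCP orientation; "contact_force": force on the tool from outside, world axes, zero at the start; "wrist_torque": the same for the moment, N m; "opening": opening from 0.0 (shut) to 1.0 (fully open); "grasp_force": force on a finger pad.
Only numpy, scipy, OpenCV 4.12 (cv2) and the standard library are available. Lean on these libraries where they do the work, as an engineer would, in place of code of your own. Each camera call takes 0.05 s, during which the arm holds its last target. There are 200 camera calls.

### The job

The gear case of this ride-on toy needs its bearing looked at. Take the orange-handled puller from the wooden block, screw it clockwise into the tapped hole of the cream plug on the gear case until its steel shoulder seats on the plug, then draw the plug straight up out of its bore. Set the plug down standing in the steel parts tray with the puller still screwed in and let go; go gently on the plug all through, since the bearing sits right behind it, and leave the bowl, the toy robot and the screwdriver where they are.

Things in the scene. Friction and masses are not known exactly. Their poses are not given: they have to be found in the camera images.
- puller: Screw-in puller, 103 mm long, about 160 g, standing in the hole of the wooden block. Origin at the centre of its lower tip, z up along the rod. From the tip up: plain 10 mm pilot with a coned nose, steel thread, steel shoulder, 14 mm shank, orange hexagonal handle.
- puller_thread (a point): Middle of the puller's thread, on its axis, about 16.5 mm above the tip. Right-hand, coarse, two-start: two short threads across from each other, 20 mm across the crests, 14 mm of travel for a full turn.
- puller_shoulder (a point): On the puller's axis at the underside of its steel shoulder (a disc 36 mm across, 5 mm thick), 24.5 mm above the tip; axes as the puller's.
- puller_grip (a point): Middle of the orange handle, on the axis, 75 mm above the tip and 50.5 mm above the shoulder's underside: the height to grip. The handle is a hexagon 28 mm across flats, from 50 to 100 mm above the tip (black button on top to 103 mm). Flats face along its own x axis, both ways, and every 60 degrees round from there.
- plug: Cream plastic bearing plug, 50 g, 29 mm high, fitted upright in the bore of the gear case. Origin at the centre of its flat underside, z up along its axis. Barrel 36 mm across and 24 mm long, flange 44 mm across and 5 mm thick with two ears along its y (61 mm over the ears, 12 mm wide) that sit between stops, so that it cannot turn.
- plug_face (a point): Centre of the plug's upper face, at the mouth of its tapped hole, 29 mm above the underside; axes as the plug's. The puller is home when its shoulder lies on this face. Turned up to about 45 degrees beyond that it goes tight. Under light pressure it turns with less than 0.1 N m; 0.15 N m is snug; 0.4 N m already presses the ears hard on their stops.
- plug_thread (a point): On the plug's axis, 9 mm below the face, in its blind hole: 22 mm across, 15.6 mm between thread crests, two-start thread to suit the puller, below it a 13 mm pilot hole to 26 mm below the face. Where the thread starts cannot be seen or told from the pose. It holds the puller standing when let go.
- plug_barrel (a point): On the plug's axis, 12 mm above its underside. A rubber seal near the top of the bore grips the barrel through the first 20 mm of travel: 8 to 20 N draws it, more while the ears are still twisted against their stops. A push of 5 to 10 N is plenty for screwing in; pressing and twisting together must not load plug against case with more than 35 N.
- gear_case: Black gear case of a ride-on toy with a steel motor can, strapped to a plywood board fixed to the bench. Origin on the vertical axis of the bore, at the bench top; z up, the motor lies towards its x. A round boss 62 mm across stands up round the bore; four stops 5 mm high on it flank the plug's ears.
- bore_mouth (a point): Centre of the bore (38 mm across) at the top of the boss, 79 mm above the bench, where the underside of the plug's flange rests. Axes as the gear case's. Lowered into the plug, the puller first stops on the thread, shoulder 3 to 9 mm above the face, and needs 40 to 250 degrees clockwise from above, sinking under light pressure, to come home.
- tool_block: Pale wooden tool block 100 x 150 x 45 mm (x, y, z) fixed to the bench; origin under its centre. A hole 25 mm across and 35 mm deep in the middle of its top holds the puller, whose shoulder rests on the top. Four driver bits 12 mm high stand 35 mm to its x side. Block and tray may change sides.
- parts_tray: Open stainless tray 250 x 180 mm (x, y), 24 mm high, 3 mm thick, fixed to the bench; origin under its centre.
- tray_floor (a point): Centre of the tray's inner floor, 3 mm above the bench; axes as the tray's.
- bowl: White china bowl, 120 mm across, 50 mm high; origin under its centre. To be left alone.
- toy_robot: Red and black toy robot, 152 mm high, 100 mm wide, standing; origin under its centre. To be left alone.
- screwdriver: Orange-handled screwdriver lying on the bench beyond the gear case; origin on the bench side about its middle. To be left alone.

How it is judged (in metres and radians):
On the way, in this order (a step that is already met when the one before it is completed fails the run):
1. the puller is screwed home: its shoulder lies on the plug's face (gap under 1.5 mm, square within about 5 degrees), the plug still home in its bore (z of puller_shoulder in the frame of plug_face between -0.0015 and 0.0015 m and horizontal distance between puller_shoulder and plug_face below 0.003 m and angle between the z axis of puller and the z axis of plug, either way round below 0.09 rad and z of plug in the frame of bore_mouth between -0.0265 and -0.0215 m), for 0.2 s.
2. the plug is drawn straight out: its underside clear above the bore, still over it (within 12 mm) and upright (within about 9 degrees), the puller home in it (z of plug in the frame of bore_mouth above 0.002 m and horizontal distance between plug and bore_mouth below 0.012 m and angle between the z axis of plug and the z axis of gear_case, either way round below 0.16 rad and z of puller_shoulder in the frame of plug_face below 0.003 m), for 0.05 s.
At the end, for the whole second after the job is handed in: The plug stands upright (within about 6 degrees) on the floor of the parts tray, wholly inside it and at rest, with the puller still screwed home in it (shoulder within 3 mm of its face, in line within about 7 degrees), and the gripper has let go (x of plug in the frame of tray_floor between -0.105 and 0.105 m and y of plug in the frame of tray_floor between -0.07 and 0.07 m and z of plug in the frame of tray_floor between -0.003 and 0.003 m and angle between plug's own z axis and vertical below 0.1 rad and z of puller_shoulder in the frame of plug_face below 0.003 m and angle between the z axis of puller and the z axis of plug, either way round below 0.12 rad and linear speed of each of plug, puller below 0.02 m/s and contact force between the fingers and puller below 0.2 N); the robot touches nothing.
It fails at once if the plug is pressed, twisted or levered against the gear case with more than 35 N in all (contact force between plug and gear_case above 35 N).
It fails at once if the plug is banged down into the tray (more than 80 N) (contact force between plug and parts_tray above 80 N).
It fails at once if the bowl, toy robot or screwdriver is moved more than 15 mm (distance of any of bowl, toy_robot, screwdriver from where it was at the start of the episode above 0.015 m).
It also fails if it takes over 72 s, if anything falls off the work surface, if the arm or the gripper's body presses on something with over 40 N, if the wrist force passes 120 N, or if a joint passes its speed limit or range.

## Working session

There is one attempt and no reset: what is moved stays moved. The work goes in short steps, Python scripts to look and compute and a tool call to move; the robot and the scene stay as the last step left them, time stands still between calls to the robot, and variables do not carry over. Pictures are saved under pics/ and viewed, at most 10 in all, crops included, and the job is handed in when it is done.

Besides the shell and the picture viewer there is one more tool, called after "Emit:" as name(argument=value, ...), one argument or row to a line, values as JSON. move_arm: Moves the arm, as the interface text tells. Its arguments: {"type":"object","properties":{"motion":{"type":"array","items":{"type":"array","items":{"type":"number"}}},"grip_force":{"type":"number"}},"required":["motion"]}

```bash
mkdir -p pics; cat > h.py <<'E'
import numpy as np, cv2
from rig import sensors, grab_frame, camera_params, order
def ray(P,u,v):
    K=P["camera_matrix"];K=np.array(K);k=P["k1"]
    d=np.array([(u-K[0,2])/K[0,0],(v-K[1,2])/K[1,1]]);s=d.copy()
    for _ in range(20): s=d/(1+k*(s@s))
    T=np.array(P["world_from_camera"]);r=T[:3,:3]@np.array([*s,1]);return T[:3,3],r
def atz(P,u,v,z):
    o,r=ray(P,u,v);return o+r*(z-o[2])/r[2]
def atd(P,u,v,d):
    o,r=ray(P,u,v);return o+r*d
def proj(P,p):
    T=np.linalg.inv(np.array(P["world_from_camera"]));q=T[:3,:3]@np.array(p)+T[:3,3]
    s=q[:2]/q[2];s=s*(1+P["k1"]*(s@s));K=np.array(P["camera_matrix"]);return K[0,0]*s[0]+K[0,2],K[1,1]*s[1]+K[1,2]
E
python3 - <<'E'
from h import *
print(sensors.sense())
ims=[]
for n in("top","scene"):
    P=camera_params(n);im,d=grab_frame(n);np.savez(n+"0.npz",im=im,d=d)
    print(n,P)
    cv2.imwrite(f"pics/{n}0.png",im[...,::-1])
E
```

```text
{'clock': 0.0, 'qpos': array([-1.11939562e+00,  3.53664679e-01,  1.63415476e+00,  1.95897672e-06,
        1.15521309e+00, -2.41810220e-03]), 'qvel': array([-0.00013985, -0.00039213,  0.00088297, -0.00189458,  0.00121272,
       -0.00127159]), 'joint_efforts': array([ 5.32018712e-04, -6.05244398e+01, -3.42060435e+01,  4.51926292e-05,
        9.48228640e-03, -5.91211560e-06]), 'eef_pos': array([ 273.77549605, -561.29733036,  230.54254165]), 'tcp_rot': array([-3.14015279e+00, -5.27284968e-06,  4.53818012e-01]), 'contact_force': array([ 0.34150248, -0.42914532,  0.07300361]), 'wrist_torque': array([0.00189345, 0.00219638, 0.05194939]), 'grasp_force': 0.0, 'opening': 1.0008698520929948}
top {'camera_matrix': array([[494.62184364,   0.        , 319.07637508],
       [  0.        , 494.62184364, 199.06231709],
       [  0.        ,   0.        ,   1.        ]]), 'k1': -0.054631190668668055, 'world_from_camera': array([[-2.77147919e-03, -9.86184567e-01,  1.65627049e-01,
         4.31481605e+02],
       [-9.99870279e-01,  1.04920019e-04, -1.61063617e-02,
         1.28722334e+01],
       [ 1.58664677e-02, -1.65650203e-01, -9.86056928e-01,
         1.29361142e+03],
       [ 0.00000000e+00,  0.00000000e+00,  0.00000000e+00,
         1.00000000e+00]])}
scene {'camera_matrix': array([[418.59601459,   0.        , 317.59455638],
       [  0.        , 418.59601459, 200.31904422],
       [  0.        ,   0.        ,   1.        ]]), 'k1': -0.10171532732714449, 'world_from_camera': array([[ 1.33273493e-01,  7.26336838e-01, -6.74294426e-01,
         1.28242635e+03],
       [ 9.91064957e-01, -9.40112377e-02,  9.46157365e-02,
        -8.38313398e+01],
       [ 5.33164129e-03, -6.80879347e-01, -7.32376194e-01,
         8.28131742e+02],
       [ 0.00000000e+00,  0.00000000e+00,  0.00000000e+00,
         1.00000000e+00]])}
```

View pics/top0.png

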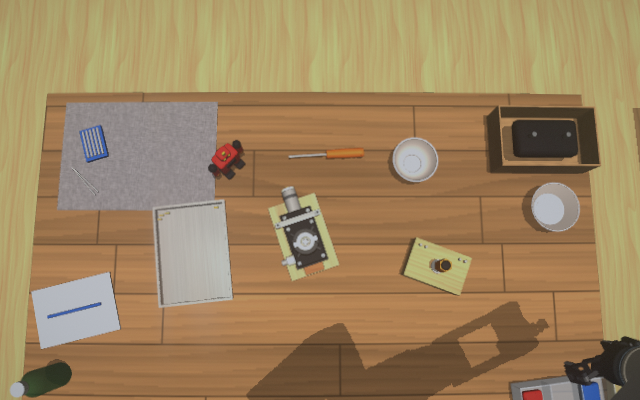

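View pics/scene0.png

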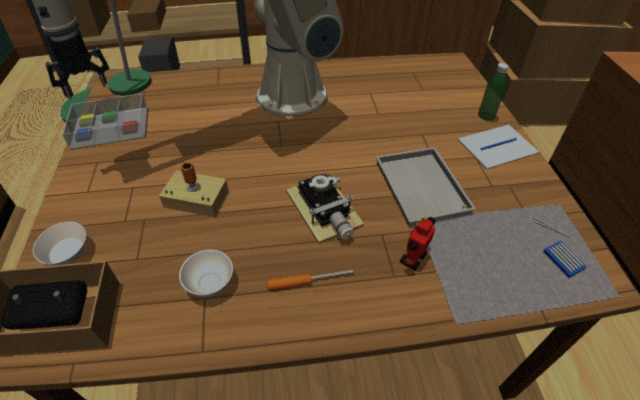

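The top view shows the puller at about (445,265), the plug at (305,241) and the tray centred on (192,253). In the scene view they are at (188,175), (322,183) and (424,184). I'll take coarse positions from these.

```bash
python3 - <<'E'
from h import *
P=camera_params("top");S=camera_params("scene");d=np.load("top0.npz")["d"]
f=lambda x:np.round(x,1)
for n,u,v,z in(("puller top",445,265,123.5),("shoulder",438,266,50),("plug",305,241,84),("tray",192,253,24)):
    print(n,f(atz(P,u,v,z)),f(atd(P,u,v,d[v,u])))
for n,u,v in(("tray corners",153,207),("",225,201),("",232,299),("",160,306)): print(n,f(atz(P,u,v,24)))
for n,u,v in(("block",417,238),("",472,256),("",460,294),("",404,275)): print(n,f(atz(P,u,v,45)))
print("scene puller",f(atz(S,188,165,123.5)),"plug",f(atz(S,322,181,84)))
a=np.load("top0.npz")["im"]
c=np.hstack([cv2.resize(a[y-45:y+45,x-45:x+45],(400,400),interpolation=cv2.INTER_CUBIC) for x,y in((440,265),(305,235))])
cv2.imwrite("pics/crop.png",c[...,::-1])
W=camera_params("wrist");T=np.array(W["world_from_camera"]);print(f(T),W["camera_matrix"],W["k1"])
E
```

```text
puller top [ 469.8 -303.9  123.5] [ 469.6 -302.6  128. ]
shoulder [ 469.8 -305.9   50. ] [ 468.  -290.8  108.7]
plug [530.7  27.8  84. ] [532.9  28.2  57. ]
tray [504.9 317.5  24. ] [505.9 321.6   6.9]
tray corners [623.9 423.8  24. ]
 [639.7 236.6  24. ]
 [389.3 212.3  24. ]
 [371.6 393.8  24. ]
block [ 540.9 -256.1   45. ]
 [ 494.6 -395.4   45. ]
 [ 399.8 -360.2   45. ]
 [ 447.9 -220.1   45. ]
scene puller [ 471.5 -300.1  123.5] plug [532.4  32.3  84. ]
[[ 4.000e-01 -9.000e-01 -3.000e-01  3.429e+02]
 [-9.000e-01 -4.000e-01 -1.000e-01 -5.283e+02]
 [-0.000e+00  3.000e-01 -1.000e+00  3.728e+02]
 [ 0.000e+00  0.000e+00  0.000e+00  1.000e+00]] [[349.3082165    0.         315.36092453]
 [  0.         349.3082165  193.99949737]
 [  0.           0.           1.        ]] -0.043337246096309075
```

View pics/crop.png

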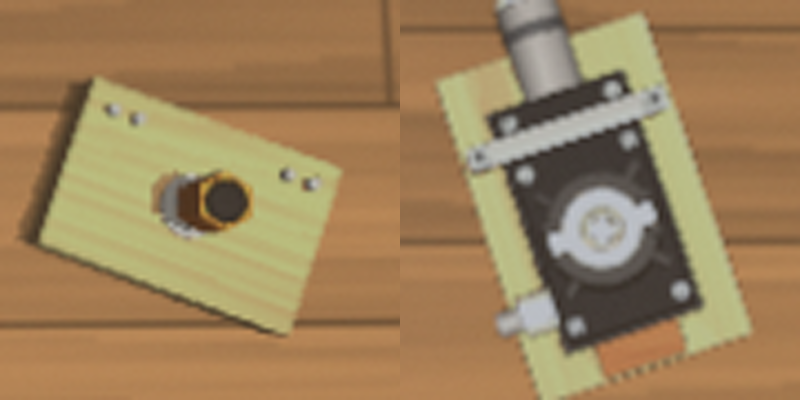

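Emit:
move_arm(
  motion=[
    [0,0,-0.175,0.04,-0.02,0,0.0854],
    [0,0,-0.35,0.09,-0.045,0,0.0854],
    [0,0,-0.525,0.14,-0.07,0,0.0854],
    [0,0,-0.7,0.19,-0.095,0,0.0854],
    [0,0,-0.875,0.24,-0.12,0,0.0854],
    [0,0,-1.05,0.275,-0.137,0,0.0854],
    [0,0,-1.225,0.288,-0.143,0,0.0854],
    [0,0,-1.4,0.288,-0.143,0,0.0854],
  ],
  grip_force=40,
)

```text
clock: 1.1
eef_pos: [470.8, -305.7, 230.9]
tcp_rot: [-3.141, -0.001, 1.862]
contact_force: [-0.3, 0.0, -0.5]
opening: 1.001
grasp_force: 0.0
```

```bash
python3 - <<'E'
from h import *
s=sensors.sense();print(s["clock"],s["qpos"],s["eef_pos"],s["tcp_rot"],s["contact_force"])
P=camera_params("wrist");im,d=grab_frame("wrist");np.savez("w1.npz",im=im,d=d)
print(proj(P,[470,-306,123.5]))
cv2.imwrite("pics/w1.png",cv2.resize(im[60:340,160:500],(800,659)[:2] if 0 else (728,600),interpolation=cv2.INTER_CUBIC)[...,::-1])
E
```

```text
1.1 [-5.78641190e-01  2.55171682e-01  1.77129736e+00  1.91909623e-04
  1.11578203e+00 -8.69527243e-01] [ 470.76801257 -305.6566597   230.94915994] [-3.14129951e+00 -6.14235673e-04  1.86159789e+00] [-0.27862061  0.0211117  -0.47476558]
(np.float64(314.0376222763785), np.float64(191.53935519449522))
```

View pics/w1.png

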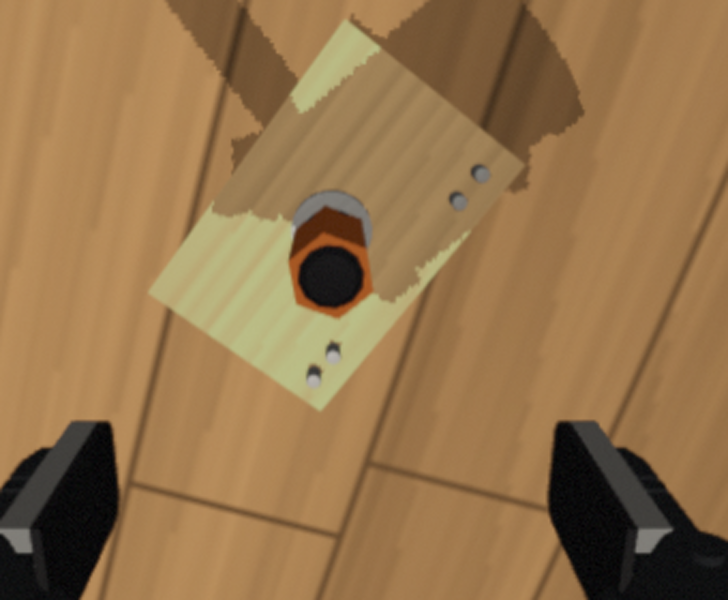

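The button is at crop (331,276). The hexagon's corners are about (289,262), (323,233), (366,250), (372,293), (337,318) and (297,304). The gripper isn't touching anything.

```bash
python3 - <<'E'
from h import *
P=camera_params("wrist")
g=lambda x,y,z:atz(P,160+x/(728/340),60+y/(600/280),z)
print("button",g(331,276,123.5))
h=np.array([g(x,y,120.5)[:2] for x,y in((289,262),(323,233),(366,250),(372,293),(337,318),(297,304))])
c=h.mean(0);e=h-c;print("hex",c,np.hypot(*e.T))
a=np.degrees(np.arctan2(e[:,1],e[:,0]));z=np.exp(6j*np.radians(a)).mean();v=np.degrees(np.angle(z))/6
print("vertex angle mod60",v,"flat normals",v+30, np.round(a%60,1))
for q in np.arange(-180,181,60): print("yaw with tool y along flat normal:",v+30+90+q)
sh=[g(293,230,50),g(332,191,50),g(371,230,50)];print(sh)
E
```

```text
button [ 469.39320546 -304.32466759  123.5       ]
hex [ 469.64834236 -305.57952848] [15.59215555 16.11479098 15.76471893 15.80258466 15.47304967 15.63882714]
vertex angle mod60 -3.9028929359258733 flat normals 26.097107064074127 [56.5 56.6 55.7 55.2 55.5 57. ]
yaw with tool y along flat normal: -63.90289293592588
yaw with tool y along flat normal: -3.902892935925877
yaw with tool y along flat normal: 56.09710706407412
yaw with tool y along flat normal: 116.09710706407412
yaw with tool y along flat normal: 176.09710706407412
yaw with tool y along flat normal: 236.09710706407412
yaw with tool y along flat normal: 296.0971070640741
[array([ 453.32059033, -309.89687219,   50.        ]), array([ 464.68402377, -288.20511585,   50.        ]), array([ 486.28356877, -299.72202354,   50.        ])]
```

Emit:
move_arm(
  motion=[
    [0,0,-0.17,0.001,-0.001,0.025,0.0854],
    [0,0,-0.35,0.001,-0.001,0.05,0.0854],
    [0,0,-0.53,0.001,-0.001,0.075,0.0854],
    [0,0,-0.71,0.001,-0.001,0.1,0.0854],
    [0,0,-0.89,0.001,-0.001,0.125,0.0854],
    [0,0,-1.07,0.001,-0.001,0.145,0.0854],
    [0,0,-1.212,0.001,-0.001,0.1545,0.0854],
    [0,0,-1.212,0.001,-0.001,0.1545,0.06],
  ],
)

```text
clock: 2.15
eef_pos: [468.1, -306.0, 75.9]
tcp_rot: [3.141, -0.002, 3.062]
contact_force: [0.7, 0.1, 0.2]
opening: 0.816
grasp_force: 0.0
```

Emit:
move_arm(
  motion=[
    [0,0,0,0,0,0,0.03],
    [0,0,0,0,0,0,0.02],
    [0,0,0,0,0,0,0.01],
    [0,0,0,0,0,0,0.01],
  ],
  grip_force=60,
)

```text
clock: 2.65
eef_pos: [469.2, -306.4, 77.3]
tcp_rot: [-3.141, 0.001, 3.065]
contact_force: [-1.0, 0.5, 5.2]
opening: 0.319
grasp_force: 62.1
```

Emit:
move_arm(
  motion=[
    [0,0,0,0,0,-0.03,0.01],
    [0,0,0,0,0,-0.07,0.01],
    [0,0,-0.12,0,0.03,-0.1,0.01],
    [0,0,-0.3,-0.01,0.08,-0.124,0.01],
    [0,0,-0.48,-0.015,0.13,-0.124,0.01],
    [0,0,-0.66,-0.02,0.18,-0.124,0.01],
    [0,0,-0.84,-0.025,0.23,-0.124,0.01],
    [0,0,-1.02,-0.03,0.28,-0.124,0.01],
  ],
)

```text
clock: 3.65
eef_pos: [520.0, -27.8, 200.8]
tcp_rot: [-3.141, -0.0, -2.192]
contact_force: [0.3, -0.4, -2.5]
opening: 0.325
grasp_force: 61.6
```

```bash
cat >> h.py <<'E'
def plan(tgt,yaw):  # shift in tool axes + turn from measured pose
    s=sensors.sense();y=s["tcp_rot"][2];d=np.array(tgt)-s["eef_pos"]
    print("shift",np.cos(y)*d[0]+np.sin(y)*d[1],np.sin(y)*d[0]-np.cos(y)*d[1],-d[2],"turn",-(np.radians(yaw)-y),"yaw",np.degrees(y),"q",np.round(s["qpos"],3),"F",s["contact_force"],s["wrist_torque"],s["clock"])
E
python3 -c "
from h import *
plan([545,95,200],258)"
```

```text
shift -114.42517433643143 51.07952671095822 0.7713106826711567 turn -6.694796006237652 yaw -125.58355585845663 q [-0.056  0.225  1.886 -0.     1.031 -2.577] F [ 0.28329748 -0.42368062 -2.54475702] [ 0.02718407 -0.05546119  0.04258299] 3.65
```

Emit:
move_arm(
  motion=[
    [0,0,-0.14,-0.04,0.018,0,0.01],
    [0,0,-0.28,-0.08,0.036,0,0.01],
    [0,0,-0.41,-0.114,0.051,0,0.01],
    [0,0,-0.41,-0.114,0.051,0,0.01],
    [0,0,-0.41,-0.114,0.051,0,0.01],
  ],
)

```text
clock: 4.28
eef_pos: [545.1, 92.6, 200.5]
tcp_rot: [3.141, -0.001, -1.788]
contact_force: [-0.4, 0.5, -1.3]
opening: 0.319
grasp_force: 61.6
```

```bash
python3 - <<'E'
from h import *
P=camera_params("wrist");im,d=grab_frame("wrist");np.savez("w2.npz",im=im,d=d)
u,v=proj(P,[530,27,84]);print(u,v)
e=sensors.sense()["eef_pos"];print(e,"tip expected",proj(P,e+[0,0,-56]))
cv2.imwrite("pics/w2.png",cv2.resize(im[:240,180:500],(800,600),interpolation=cv2.INTER_CUBIC)[...,::-1])
E
```

```text
316.47015738466035 98.70885859745606
[545.12258283  92.16066591 200.52959862] tip expected (np.float64(315.5197189107352), np.float64(216.38916837141545))
```

View pics/w2.png

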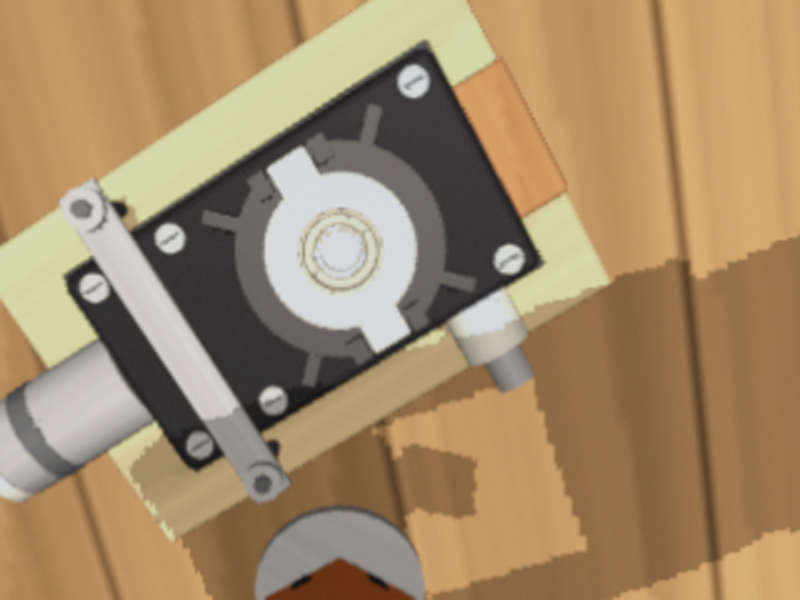

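The plug flange is centred at crop (340,249), the full-frame pixel (316,99.6). The held puller's shoulder disc spans x 255–424, with its far edge at (339,506). Next I'll work out both positions.

```bash
python3 - <<'E'
from h import *
P=camera_params("wrist");s=sensors.sense();e=s["eef_pos"];y=s["tcp_rot"][2]
p=atz(P,316,99.6,84);print("plug",p)
for a,b in(((264,250),(417,250)),((340,171),(340,328))):
  A=atz(P,180+a[0]/2.5,a[1]/2.5,84);B=atz(P,180+b[0]/2.5,b[1]/2.5,84);print("flange dia",np.linalg.norm(A-B),(A+B)/2)
zs=e[2]-56+29.5
far=atz(P,180+339/2.5,506/2.5,zs);x=np.array([np.cos(y),np.sin(y)]);yy=np.array([np.sin(y),-np.cos(y)])
r=far[:2]-e[:2];print("shoulder far edge tool x (expect 18):",r@x,"tool y",r@yy)
L=atz(P,180+256/2.5,580/2.5,zs)[:2]-e[:2];R=atz(P,180+424/2.5,580/2.5,zs)[:2]-e[:2];print("width",np.linalg.norm(L-R),"mid y",(L+R)/2@yy)
plan([p[0],p[1],145],258)
E
```

```text
plug [530.46506324  27.16706986  84.        ]
flange dia 43.95452574309152 [530.37827936  27.44956238  84.        ]
flange dia 43.86998727797377 [530.60342439  27.79558016  84.        ]
shoulder far edge tool x (expect 18): 19.32216921527987 tool y -0.12527438427809345
width 35.24489847729406 mid y 0.10028139546932402
shift 66.62543943974322 0.24744300144377362 55.529598616860795 turn -6.291843601258724 yaw -102.4960837085177 q [ 0.165  0.275  1.819 -0.     1.049 -2.758] F [-0.25622377  0.1500296  -1.4224    ] [-0.01654727 -0.00141089 -0.03378164] 4.325
```

Emit:
move_arm(
  motion=[
    [0,0,0,0.022,0,0,0.01],
    [0,0,0,0.045,0,0.01,0.01],
    [0,0,0,0.06,0,0.03,0.01],
    [0,0,0,0.0663,0.0002,0.045,0.01],
    [0,0,0,0.0663,0.0002,0.053,0.01],
    [0,0,0,0.0663,0.0002,0.053,0.01],
    [0,0,0,0.0663,0.0002,0.053,0.01],
  ],
)

```text
clock: 5.2
eef_pos: [531.6, 28.6, 148.2]
tcp_rot: [-3.141, 0.0, -1.787]
contact_force: [0.1, 0.4, -0.6]
opening: 0.318
grasp_force: 61.6
```

```bash
python3 - <<'E'
from h import *
plan([530.5,27.4,130],258)
im,d=grab_frame("wrist");a=im[90:250,215:415]
im,d=grab_frame("scene");b=im[90:250,220:420]
cv2.imwrite("pics/w3.png",np.hstack([cv2.resize(x,(400,320),interpolation=cv2.INTER_CUBIC) for x in(a,b)])[...,::-1])
E
```

```text
shift 1.3616416100637094 0.8368111999493479 18.24352217619645 turn -6.2898610313375345 yaw -102.38249081944397 q [ 0.051  0.309  1.908  0.     0.924 -2.875] F [ 0.0773979   0.4015102  -0.58158666] [0.03646744 0.00074351 0.02031509] 5.2
```

View pics/w3.png

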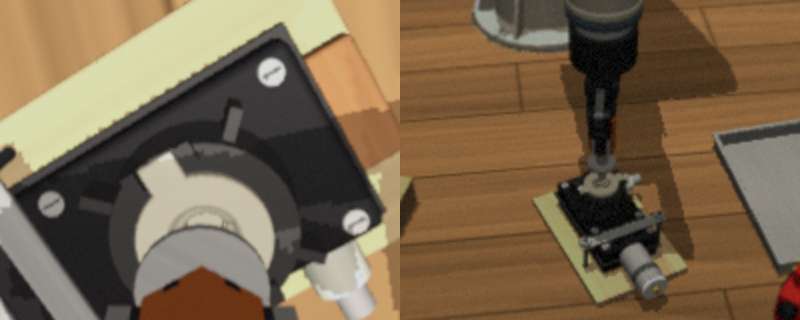

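The puller's shoulder (crop x 132–270) is nearly centred over the flange (133–274), off by about 0.7 mm. I'll correct that while lowering.

Emit:
move_arm(
  motion=[
    [0,0,0,0.0008,0.0007,0.005,0.01],
    [0,0,0,0.0008,0.0007,0.01,0.01],
    [0,0,0,0.0008,0.0007,0.014,0.01],
    [0,0,0,0.0008,0.0007,0.018,0.01],
    [0,0,0,0.0008,0.0007,0.018,0.01],
  ],
)

```text
clock: 5.92
eef_pos: [530.0, 27.5, 129.4]
tcp_rot: [3.141, -0.0, -1.787]
contact_force: [-0.4, 0.4, -2.0]
opening: 0.315
grasp_force: 61.6
```

```bash
python3 -c "
from h import *
plan([530.5,27.4,124],258)"
```

```text
shift 0.008006135514668791 -0.49707227406991056 5.3683020710288645 turn -6.290384915870575 yaw -102.41250719213943 q [ 0.049  0.333  1.924 -0.     0.884 -2.876] F [-0.42918946  0.40501563 -1.99498195] [-0.03429547 -0.00376125  0.00353669] 5.925
```

Emit:
move_arm(
  motion=[
    [0,0,0,0,0,0.001,0.01],
    [0,0,0,0,0,0.002,0.01],
    [0,0,0,0,0,0.003,0.01],
    [0,0,0,0,0,0.004,0.01],
    [0,0,0,0,0,0.004,0.01],
  ],
)

```text
clock: 6.55
eef_pos: [530.2, 27.5, 125.7]
tcp_rot: [3.141, -0.0, -1.787]
contact_force: [0.4, 0.1, -0.4]
opening: 0.32
grasp_force: 61.6
```

Emit:
move_arm(
  motion=[
    [0,0,0,0,0,0.001,0.01],
    [0,0,0,0,0,0.0015,0.01],
    [0,0,0,0,0,0.002,0.01],
    [0,0,0,0,0,0.002,0.01],
  ],
)

```text
clock: 7.05
eef_pos: [530.4, 27.5, 123.9]
tcp_rot: [-3.141, 0.0, -1.787]
contact_force: [-1.0, -0.8, 1.3]
opening: 0.319
grasp_force: 61.8
```

Emit:
move_arm(
  motion=[
    [0,0,0,0,0,0.0005,0.01],
    [0,0,0,0,0,0.001,0.01],
    [0,0,0,0,0,0.001,0.01],
  ],
)

```text
clock: 7.42
eef_pos: [530.3, 27.5, 123.0]
tcp_rot: [-3.141, 0.0, -1.787]
contact_force: [-1.8, -0.7, 4.5]
opening: 0.321
grasp_force: 62.4
```

Emit:
move_arm(
  motion=[
    [0,0,0.13,0,0,0.0005,0.01],
    [0,0,0.26,0,0,0.0005,0.01],
    [0,0,0.39,0,0,0.0005,0.01],
    [0,0,0.52,0,0,0.0005,0.01],
  ],
)

```text
clock: 7.92
eef_pos: [530.4, 26.5, 122.8]
tcp_rot: [-3.14, -0.001, -2.311]
contact_force: [-2.9, -5.0, 11.2]
opening: 0.32
grasp_force: 63.2
```

```bash
python3 -c "
from h import *
plan([530.5,27.4,115.5],258)"
```

```text
shift -0.77474499612115 0.5130384939828316 7.331404951773848 turn -6.813480115037261 yaw -132.38365438794568 q [ 0.048  0.343  1.929 -0.003  0.87  -2.352] F [-2.8596532  -5.00284254 11.21173933] [-0.9962699   0.77094493  0.06385594] 7.925
```

Emit:
move_arm(
  motion=[
    [0,0,0,0.0006,-0.0002,-0.0005,0.01],
    [0,0,0.13,0.0006,-0.0002,-0.0005,0.01],
    [0,0,0.26,0.0006,-0.0002,-0.0005,0.01],
  ],
)

```text
clock: 8.3
eef_pos: [530.8, 26.4, 123.6]
tcp_rot: [-3.14, 0.001, -2.571]
contact_force: [2.1, -1.1, 4.6]
opening: 0.315
grasp_force: 62.4
```

```bash
python3 -c "
from h import *
plan([530.5,27.4,115.5],258)"
```

```text
shift -0.3030993188352954 0.9900143404136518 8.056058459892455 turn -7.074158558061922 yaw -147.31942898330027 q [ 4.800e-02  3.420e-01  1.929e+00 -1.000e-03  8.700e-01 -2.093e+00] F [ 2.13146257 -1.05887187  4.61660388] [-0.2021422  -0.32313809  0.07079048] 8.3
```

Emit:
move_arm(
  motion=[
    [0,0,0.13,0,0,0,0.01],
    [0,0,0.26,0,0,0,0.01],
    [0,0,0.39,0,0,0,0.01],
  ],
)

```text
clock: 8.68
eef_pos: [530.8, 27.1, 123.1]
tcp_rot: [3.142, 0.002, -2.962]
contact_force: [1.8, 1.5, 1.9]
opening: 0.324
grasp_force: 61.9
```

```bash
python3 -c "
from h import *
plan([530.5,27.4,115.5],258)"
```

```text
shift 0.2850432282076618 0.3258756322906942 7.556284361983373 turn -7.464781192574735 yaw -169.70045732316578 q [ 0.048  0.342  1.929  0.     0.869 -1.703] F [1.82889559 1.46432329 1.91810382] [ 0.14971521 -0.1728933   0.01146263] 8.675
```

Emit:
move_arm(
  motion=[
    [0,0,0.13,0,0,0.0006,0.01],
    [0,0,0.26,0,0,0.001,0.01],
    [0,0,0.39,0,0,0.0013,0.01],
  ],
)

```text
clock: 9.05
eef_pos: [531.0, 27.6, 122.0]
tcp_rot: [3.14, 0.002, 2.931]
contact_force: [1.8, 3.8, 2.8]
opening: 0.324
grasp_force: 62.2
```

```bash
python3 -c "
from h import *
plan([530.5,27.4,115.5],258)"
```

```text
shift 0.4670888738216284 -0.2966450699162382 6.454608039233193 turn -1.5717634117963417 yaw 167.94459011098678 q [ 4.800e-02  3.440e-01  1.930e+00  1.000e-03  8.660e-01 -1.313e+00] F [1.84075479 3.82859341 2.80647228] [ 0.7482145  -0.20427587  0.03659445] 9.05
```

Emit:
move_arm(
  motion=[
    [0,0,0.13,-0.0001,0.0006,0.0003,0.01],
    [0,0,0.26,-0.0001,0.0007,0.0006,0.01],
    [0,0,0.39,-0.0001,0.0007,0.0009,0.01],
    [0,0,0.52,-0.0001,0.0007,0.0012,0.01],
  ],
)

```text
clock: 9.55
eef_pos: [531.9, 28.2, 121.1]
tcp_rot: [3.139, 0.002, 2.411]
contact_force: [1.3, 2.1, 4.8]
opening: 0.326
grasp_force: 62.4
```

```bash
python3 -c "
from h import *
plan([530.5,27.4,115.5],258)"
```

```text
shift 0.4786054681043752 -1.567923171065142 5.612623724266115 turn -2.0917119441677543 yaw 138.15373364208358 q [ 5.000e-02  3.460e-01  1.929e+00  1.000e-03  8.630e-01 -7.910e-01] F [1.34908026 2.11978284 4.77569567] [ 0.54489164 -0.43621989  0.05572827] 9.55
```

Emit:
move_arm(
  motion=[
    [0,0,0.13,0.0001,0.0003,0.0002,0.01],
    [0,0,0.26,0.0001,0.0003,0.0005,0.01],
    [0,0,0.39,0.0001,0.0003,0.0008,0.01],
    [0,0,0.52,0.0001,0.0003,0.0011,0.01],
  ],
)

```text
clock: 10.05
eef_pos: [532.1, 28.3, 120.1]
tcp_rot: [3.138, 0.001, 1.891]
contact_force: [1.8, 1.5, 6.4]
opening: 0.322
grasp_force: 62.5
```

```bash
python3 -c "
from h import *
plan([530.5,27.4,115.5],258)"
```

```text
shift -0.2969567376978026 -1.8211808212442657 4.598068974156405 turn -2.611553573606307 yaw 108.36900226005082 q [ 5.000e-02  3.480e-01  1.929e+00  1.000e-03  8.610e-01 -2.710e-01] F [1.82804619 1.5146111  6.43727295] [ 0.21592084 -0.35544442 -0.02775385] 10.05
```

Emit:
move_arm(
  motion=[
    [0,0,0.13,0,0,0,0.01],
    [0,0,0.26,0,0,0.0001,0.01],
    [0,0,0.39,0,0,0.0003,0.01],
  ],
)

```text
clock: 10.42
eef_pos: [531.4, 28.0, 119.3]
tcp_rot: [3.139, -0.0, 1.502]
contact_force: [0.8, -0.0, 2.6]
opening: 0.318
grasp_force: 62.0
```

```bash
python3 - <<'E'
from h import *
plan([530.5,27.4,115.5],258)
im,d=grab_frame("scene");b=im[130:220,270:370]
im,d=grab_frame("wrist");a=im[90:270,215:415]
cv2.imwrite("pics/w4.png",np.hstack([cv2.resize(x,(400,360),interpolation=cv2.INTER_CUBIC) for x in(a,b)])[...,::-1])
E
```

```text
shift -0.6243554213323427 -0.8818186745692811 3.773727679569703 turn -3.0014033864856855 yaw 86.03225333809753 q [ 0.05   0.349  1.93  -0.     0.86   0.119] F [ 0.84403374 -0.03105167  2.59565895] [-0.11209783 -0.30193683  0.05124617] 10.425
```

View pics/w4.png

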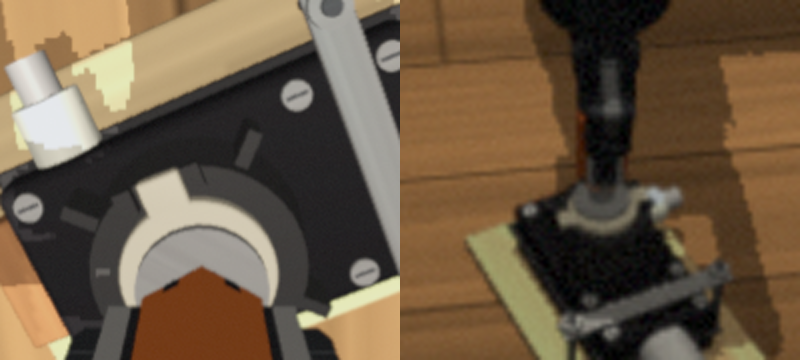

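The puller is threading: the force dropped while it sank, and the shoulder sits low and centred over the plug. Continuing.

Emit:
move_arm(
  motion=[
    [0,0,0.13,0,0,0.0004,0.01],
    [0,0,0.26,0,0,0.0007,0.01],
    [0,0,0.39,0,0,0.001,0.01],
    [0,0,0.52,0,0,0.0013,0.01],
    [0,0,0.65,0,0,0.0016,0.01],
  ],
)

```text
clock: 11.15
eef_pos: [531.3, 27.8, 117.7]
tcp_rot: [3.14, -0.001, 0.855]
contact_force: [1.5, -1.8, 3.9]
opening: 0.322
grasp_force: 62.2
```

```bash
python3 -c "
from h import *
plan([530.5,27.4,115.5],258)"
```

```text
shift -0.797218520022474 -0.3819107710258241 2.2126107722277197 turn -3.647802037354661 yaw 48.996338760354845 q [ 0.05   0.351  1.932 -0.     0.857  0.766] F [ 1.45901809 -1.78430816  3.90923576] [-0.3551572  -0.31471308  0.00443087] 11.15
```

Emit:
move_arm(
  motion=[
    [0,0,0.13,-0.0001,0.0003,0.0003,0.01],
    [0,0,0.26,-0.0001,0.0003,0.0006,0.01],
    [0,0,0.39,-0.0001,0.0003,0.0009,0.01],
  ],
)

```text
clock: 11.52
eef_pos: [531.3, 27.6, 116.7]
tcp_rot: [3.141, -0.001, 0.465]
contact_force: [1.1, -0.1, 3.4]
opening: 0.32
grasp_force: 62.1
```

```bash
python3 -c "
from h import *
plan([530.5,27.4,115.5],258)"
```

```text
shift -0.8240908535620979 -0.21534136621036426 1.209449727324909 turn -4.037845037154711 yaw 26.648521043189962 q [ 0.049  0.352  1.932 -0.     0.856  1.155] F [ 1.07187997 -0.10588158  3.41971416] [-0.17971037 -0.27794355  0.04024407] 11.525
```

Now in small steps, watching the torque.

Emit:
move_arm(
  motion=[
    [0,0,0.1,0,0,0.0002,0.01],
    [0,0,0.2,0,0,0.0004,0.01],
  ],
)

```text
clock: 11.78
eef_pos: [531.2, 27.6, 116.3]
tcp_rot: [3.141, -0.001, 0.266]
contact_force: [0.0, -1.0, 5.4]
opening: 0.321
grasp_force: 62.4
```

```bash
python3 -c "
from h import *
plan([530.5,27.4,115.5],258)"
```

```text
shift -0.7177085788530019 -0.023038253950985882 0.7944431534752283 turn -4.236880138344789 yaw 15.244649770039189 q [ 0.049  0.353  1.932 -0.     0.855  1.354] F [ 0.01939689 -0.96092605  5.38962552] [-0.08839286 -0.06254714  0.01436332] 11.775
```

Emit:
move_arm(
  motion=[
    [0,0,0.1,0,0,0.0002,0.01],
    [0,0,0.2,0,0,0.0003,0.01],
  ],
)

```text
clock: 12.02
eef_pos: [531.1, 27.7, 116.2]
tcp_rot: [-3.142, -0.001, 0.066]
contact_force: [-0.6, -0.6, 8.2]
opening: 0.321
grasp_force: 62.7
```

```bash
python3 -c "
from h import *
plan([530.5,27.4,115.5],258)"
```

```text
shift -0.6106370329705028 0.27291367110186515 0.7485754664232047 turn -4.436896879243282 yaw 3.7845346845938446 q [0.049 0.353 1.932 0.    0.855 1.554] F [-0.55238664 -0.64653782  8.19960188] [0.0197819  0.1266541  0.06180332] 12.025
```

Emit:
move_arm(
  motion=[
    [0,0,0.08,0,0,-0.0002,0.01],
    [0,0,0.15,0,0,-0.0004,0.01],
  ],
)

```text
clock: 12.28
eef_pos: [530.7, 27.7, 116.3]
tcp_rot: [-3.141, -0.0, -0.083]
contact_force: [0.4, -0.1, 2.5]
opening: 0.318
grasp_force: 62.3
```

```bash
python3 -c "
from h import *
plan([530.5,27.4,115.5],258)"
```

```text
shift -0.1866700456805852 0.29779818189883506 0.7900726104050193 turn -4.58616432178136 yaw -4.767859791549545 q [0.049 0.353 1.933 0.    0.856 1.703] F [ 0.44773669 -0.11100572  2.49636873] [ 0.04429895 -0.02569446 -0.00860658] 12.275
```

Emit:
move_arm(
  motion=[
    [0,0,0.1,0,0,0.0001,0.01],
    [0,0,0.2,0,0,0.0002,0.01],
  ],
)

```text
clock: 12.52
eef_pos: [531.2, 28.0, 116.3]
tcp_rot: [-3.141, -0.001, -0.284]
contact_force: [0.5, 3.5, 4.1]
opening: 0.321
grasp_force: 62.3
```

```bash
python3 -c "
from h import *
plan([530.5,27.4,115.5],258)"
```

```text
shift -0.45910066265542626 0.7598723086373866 0.7691761761115146 turn -4.7869945232862126 yaw -16.27458273653949 q [5.000e-02 3.530e-01 1.932e+00 1.000e-03 8.550e-01 1.904e+00] F [0.48253285 3.54418573 4.12165534] [ 0.48228832 -0.22865688  0.12845604] 12.525
```

Measured home height is 116.3 mm: the grasp-time TCP of 77.3 plus 39 mm. The height has stopped changing and the torque is getting snug. I'll relax slightly and hold so that step 1 counts.

Emit:
move_arm(
  motion=[
    [0,0,0.04,0,-0.0003,0,0.01],
    [0,0,0.0,0,-0.0004,0,0.01],
    [0,0,-0.02,0,-0.0004,-0.0002,0.01],
    [0,0,-0.02,0,-0.0004,-0.0003,0.01],
  ],
)

```text
clock: 13.02
eef_pos: [531.0, 28.1, 116.3]
tcp_rot: [-3.141, -0.001, -0.263]
contact_force: [2.9, 0.7, 2.1]
opening: 0.32
grasp_force: 62.0
```

```bash
python3 -c "
from h import *
plan([530.5,27.4,115.5],258)"
```

```text
shift -0.31573520079147216 0.7953000708834672 0.7767304977646319 turn -4.766049353927219 yaw -15.07451293108238 q [0.05  0.353 1.932 0.    0.856 1.884] F [2.92635694 0.68095169 2.0834846 ] [ 0.11080021 -0.37875312  0.04229497] 13.025
```

Emit:
move_arm(
  motion=[
    [0,0,0,0.0002,0,-0.001,0.01],
    [0,0,0,0.0002,0,-0.002,0.01],
    [0,0,0,0.0002,0,-0.003,0.01],
    [0,0,0,0.0002,0,-0.004,0.01],
    [0,0,0,0.0002,0,-0.005,0.01],
    [0,0,0,0.0002,0,-0.006,0.01],
  ],
)

```text
clock: 13.78
eef_pos: [529.8, 27.9, 120.5]
tcp_rot: [3.141, 0.002, -0.264]
contact_force: [5.3, -0.4, -18.1]
opening: 0.319
grasp_force: 60.4
```

```bash
python3 -c "
from h import *
plan([530.5,27.4,115.5],258)"
```

```text
shift 0.8123273867767549 0.31533056162285356 5.032434861552289 turn -4.766990934268174 yaw -15.128461510691636 q [ 0.05   0.347  1.93  -0.     0.868  1.885] F [  5.29356646  -0.39587937 -18.13717423] [ 0.07668444 -1.23384261  0.09161939] 13.775
```

Emit:
move_arm(
  motion=[
    [0,0,0,0.0005,0,-0.0015,0.01],
    [0,0,0,0.0006,0,-0.003,0.01],
    [0,0,0,0.0006,0,-0.0045,0.01],
    [0,0,0,0.0006,0,-0.006,0.01],
    [0,0,0,0.0006,0,-0.0075,0.01],
    [0,0,0,0.0006,0,-0.009,0.01],
  ],
)

```text
clock: 14.52
eef_pos: [530.8, 27.8, 131.1]
tcp_rot: [3.141, 0.001, -0.264]
contact_force: [-0.3, 0.1, -17.8]
opening: 0.317
grasp_force: 60.7
```

Emit:
move_arm(
  motion=[
    [0,0,0,0,0,-0.0015,0.01],
    [0,0,0,0,0,-0.003,0.01],
    [0,0,0,0,0,-0.0045,0.01],
    [0,0,0,0,0,-0.006,0.01],
    [0,0,0,0,0,-0.0075,0.01],
    [0,0,0,0,0,-0.009,0.01],
  ],
)

```text
clock: 15.28
eef_pos: [533.1, 27.9, 141.7]
tcp_rot: [-3.14, -0.004, -0.264]
contact_force: [-0.3, 0.3, -1.4]
opening: 0.317
grasp_force: 62.7
```

Emit:
move_arm(
  motion=[
    [0,0,0,-0.0005,0,-0.004,0.01],
    [0,0,0,-0.001,0,-0.008,0.01],
    [0,0,0,-0.001,0,-0.012,0.01],
    [0,0,0,-0.001,0,-0.016,0.01],
    [0,0,0,-0.001,0,-0.02,0.01],
    [0,0,0,-0.001,0,-0.02,0.01],
  ],
)

```text
clock: 16.02
eef_pos: [530.7, 28.1, 160.5]
tcp_rot: [-3.141, -0.001, -0.264]
contact_force: [0.8, -0.7, -2.1]
opening: 0.318
grasp_force: 62.7
```

```bash
python3 - <<'E'
from h import *
plan([505,317,160],-15)
im,d=grab_frame("scene");b=im[110:220,260:382]
im,d=grab_frame("wrist");a=im[90:270,215:415]
cv2.imwrite("pics/w5.png",np.hstack([cv2.resize(x,(400,360),interpolation=cv2.INTER_CUBIC) for x in(a,b)])[...,::-1])
E
```

```text
shift -100.26058075420408 -272.15468250904803 0.5428539892227491 turn -0.002452049657624744 yaw -15.140492096538395 q [0.05  0.291 1.9   0.    0.95  1.885] F [ 0.83854088 -0.67483022 -2.13042777] [0.00878705 0.05565675 0.04126045] 16.025
```

View pics/w5.png

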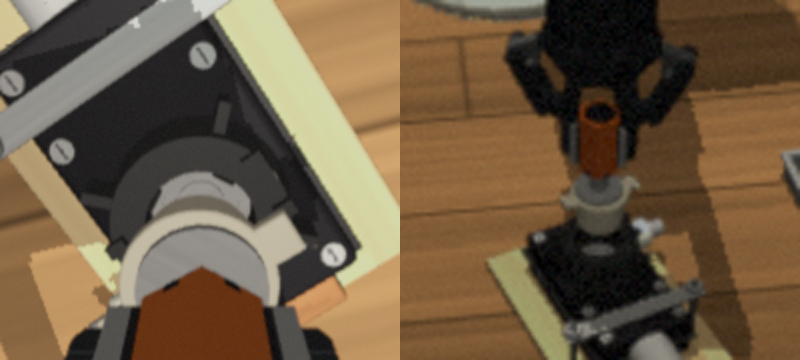

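The plug is clear of the bore and hangs upright on the puller. Carrying it to the tray.

Emit:
move_arm(
  motion=[
    [0,0,0,0,0,-0.015,0.01],
    [0,0,0,-0.01,-0.03,-0.02,0.01],
    [0,0,0,-0.025,-0.07,-0.02,0.01],
    [0,0,0,-0.043,-0.118,-0.02,0.01],
    [0,0,0,-0.062,-0.168,-0.02,0.01],
    [0,0,0,-0.08,-0.217,-0.02,0.01],
    [0,0,0,-0.094,-0.255,-0.01,0.01],
    [0,0,0,-0.1,-0.272,0.0,0.01],
  ],
)

```text
clock: 17.12
eef_pos: [504.9, 319.0, 160.8]
tcp_rot: [-3.141, -0.001, -0.262]
contact_force: [-0.3, -0.5, -2.0]
opening: 0.322
grasp_force: 62.7
```

Emit:
move_arm(
  motion=[
    [0,0,0,0,0,0.015,0.01],
    [0,0,0,0,0,0.035,0.01],
    [0,0,0,0,0,0.055,0.01],
    [0,0,0,0,0,0.07,0.01],
    [0,0,0,0,0,0.08,0.01],
    [0,0,0,0,0,0.088,0.01],
    [0,0,0,0,0,0.091,0.01],
    [0,0,0,0,0,0.091,0.01],
  ],
)

```text
clock: 18.12
eef_pos: [505.0, 316.9, 69.3]
tcp_rot: [-3.141, -0.0, -0.264]
contact_force: [-1.2, -0.7, -1.6]
opening: 0.318
grasp_force: 62.7
```

```bash
python3 -c "
from h import *
plan([505,317,64.3],-15)"
```

```text
shift -0.07579756264921132 -0.11817055225133805 4.998749405025308 turn -0.002296150781213313 yaw -15.131559748889188 q [0.558 0.504 1.817 0.    0.821 2.393] F [-1.23159019 -0.72241985 -1.61278382] [0.02910101 0.00675194 0.01981489] 18.125
```

Emit:
move_arm(
  motion=[
    [0,0,0,0,0,0.001,0.01],
    [0,0,0,0,0,0.002,0.01],
    [0,0,0,0,0,0.003,0.01],
    [0,0,0,0,0,0.004,0.01],
    [0,0,0,0,0,0.0045,0.01],
    [0,0,0,0,0,0.005,0.01],
    [0,0,0,0,0,0.005,0.01],
  ],
)

```text
clock: 19.0
eef_pos: [505.0, 316.7, 64.3]
tcp_rot: [-3.142, -0.0, -0.264]
contact_force: [-1.7, -0.8, 0.7]
opening: 0.32
grasp_force: 63.2
```

Emit:
move_arm(
  motion=[
    [0,0,0,0,0,0.0005,0.01],
    [0,0,0,0,0,0.0008,0.01],
    [0,0,0,0,0,0.0008,0.01],
  ],
)

```text
clock: 19.38
eef_pos: [505.1, 316.8, 64.3]
tcp_rot: [-3.141, -0.0, -0.264]
contact_force: [-1.7, -1.8, 10.1]
opening: 0.319
grasp_force: 64.2
```

The plug is on the tray floor. I'll ease the pressure, then open.

Emit:
move_arm(
  motion=[
    [0,0,0,0,0,-0.0006,0.01],
    [0,0,0,0,0,-0.0006,0.01],
    [0,0,0,0,0,-0.0006,0.03],
    [0,0,0,0,0,-0.0006,0.04],
    [0,0,0,0,0,-0.0006,0.06],
    [0,0,0,0,0,-0.0006,0.08],
    [0,0,0,0,0,-0.0006,0.0854],
    [0,0,0,0,0,-0.0006,0.0854],
  ],
  grip_force=20,
)

```text
clock: 20.38
eef_pos: [505.0, 316.8, 64.0]
tcp_rot: [-3.142, 0.0, -0.264]
contact_force: [0.1, -0.3, 0.1]
opening: 0.999
grasp_force: 0.0
```

Emit:
move_arm(
  motion=[
    [0,0,0,0,0,-0.015,0.0854],
    [0,0,0,0,0,-0.04,0.0854],
    [0,0,0,0,0,-0.07,0.0854],
    [0,0,0,0,0,-0.11,0.0854],
    [0,0,0,0,0,-0.15,0.0854],
    [0,0,0,0,0,-0.15,0.0854],
    [0,0,0,0,0,-0.15,0.0854],
    [0,0,0,0,0,-0.15,0.0854],
  ],
)

```text
clock: 21.38
eef_pos: [504.3, 316.4, 213.1]
tcp_rot: [3.14, 0.001, -0.264]
contact_force: [-0.1, 0.0, -0.4]
opening: 0.996
grasp_force: 0.0
```

```bash
python3 - <<'E'
from h import *
s=sensors.sense();print(s["clock"],s["eef_pos"],s["contact_force"],s["grasp_force"])
im,d=grab_frame("scene");b=im[100:240,360:500]
im,d=grab_frame("wrist")
cv2.imwrite("pics/w6.png",np.hstack([cv2.resize(x,(400,400),interpolation=cv2.INTER_CUBIC) for x in(im[60:340,175:455],b)])[...,::-1])
E
```

```text
21.375 [504.315632   316.36436053 213.05261019] [-0.05046756  0.00045404 -0.36320271] 0.0
```

View pics/w6.png

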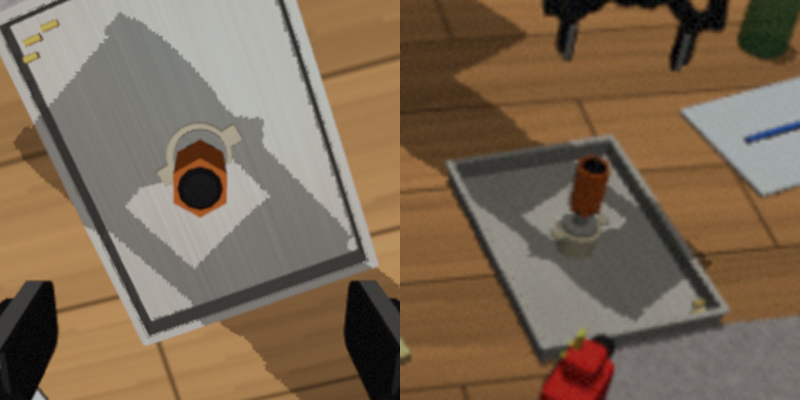

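The plug stands upright near the tray centre with the puller still screwed in, and the gripper is clear. Handing in.

```bash
python3 -c "
from rig import order
print(order.sign_off())"
```

```text
the job is handed in; nothing more can be done
None
```

I screwed the puller home and drew the plug straight out of its bore; it now stands upright near the tray centre with the puller still in it and the gripper clear. I handed the job in at about 21 s of the 72 s; the sign-off returned no verdict.

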